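Index the sauce carousel to the red cup

TASK

Bring the red cup under the sauce spout: draw the carousel's yellow spring knob up, swing the carousel round by it, and let the pin drop fully home into the hole that holds the red cup there, then let go. Find the hole gently, never forcing the pin against the index plate, and leave the other cups standing in their pockets and the things beside the carousel alone.

Things in the scene. Friction and masses are not known exactly. Their poses are not given: they have to be found in the camera images.
- carousel: Fixed sauce-filling turntable: round black base (radius 142 mm), steel index plate, green turning deck (radius 108 mm, top at 35 mm height), steel canister with a bent spout. Origin: underside of the base, on the deck's vertical axis; +x points to the spout. With the pin out of its hole the deck turns 1.65 rad either way from the start; friction under 1 N at the knob.
- spout (a point): Open lower end of the spout tube, pointing down, 80 mm from the deck's axis, 119 mm above the table. The 12 mm tube runs back from it at 162 mm height to the canister (radius 49 mm, 200 mm from the deck's axis, pump top at 187 mm).
- knob_mid (a point): Middle of the yellow pull knob: upright cylinder, 26 mm across, 38 mm tall, its middle 85 mm above the table with the pin home. It stands on an arm of the deck 120 mm from the deck's axis, at the start exactly opposite the spout, and swings with the deck. Below it: a bare stem 10 mm thick and a collar 22 mm across (top at 53 mm).
- pin_tip (a point): Lower tip of the pin, straight below the knob. Its height above the table: 13 mm = fully home in a hole, 23 mm = resting on the index plate between holes, 31 mm = drawn to its end stop. A spring pushes the pin down: with the weight about 6 N when home, 9 N when its tip is at 23 mm, 10 N at 27 mm.
- pull_knob: The yellow round knob with stem and pin in one rigid piece that slides straight up and down in the deck's arm. The pin is 10 mm thick and flat-ended. Pressing or jamming it on the index plate with more than 45 N spoils the plate. Origin: on the pin's axis, at table height when home.
- index_plate: Fixed ring under the deck's rim, top at 23 mm, greased and flat between its five holes (12.4 mm wide along a 120 mm radius). The pin starts in one; the others lie about 40 and 80 degrees to each side, each up to 3 degrees (6 mm) off that, so they must be felt for: a pin let down beside a hole rests on the plate and springs in when slid over it. Each brings one cup under the spout.
- red_cup: Red sauce cup, 48 mm across the rim, 42 mm tall, loose (2 mm of play) in one of four 9 mm high pocket rings on the deck. Pockets lie 80 mm from the deck's axis, at the start 40 and 80 degrees to either side of the spout's direction; which cup is in which varies. Origin: centre of its underside.
- white_cup: White cup, same size, in another pocket. Origin: centre of its underside.
- blue_cup: Blue cup, same size, in another pocket. Origin: centre of its underside.
- yellow_cup: Yellow cup, same size, in another pocket. Origin: centre of its underside.
- bowl: Bystander: white bowl, 120 mm across, 50 mm tall, loose on the table. Origin: centre of its underside.
- vinegar: Bystander: amber bottle, 60 mm across, 160 mm tall, standing loose on the table. Origin: centre of its underside.
- spoon: Bystander: 200 mm spoon lying on the table. Origin: underside, about mid-length.
Things that resemble listed ones, but are neither listed nor needed, are in the scene too. Several things have the shape of the red_cup; the one meant has the colours described above.

How it is judged:
On the way, in this order (a step that is already met when the one before it is completed fails the run):
1. the pin is drawn clear of its hole (height (world z) of pin_tip above 0.0235 m), for 0.1 s.
2. the red cup is under the spout and the pin has dropped fully home (height (world z) of pin_tip below 0.0155 m and horizontal distance between red_cup and spout below 0.014 m), for 0.2 s.
At the end, for the whole second after the job is handed in: The red cup stands upright (within 0.15 rad) in its pocket and at rest, its centre within 14 mm of the spout's axis seen from above, and the pin is home in that hole (its tip less than 2.5 mm above its lowest place) (all of step 2 and angle between red_cup's own z axis and vertical below 0.15 rad and height (world z) of red_cup below 0.04 m and linear speed of red_cup below 0.02 m/s); the robot touches nothing.
It fails at once if the pin is forced against the index plate (over 45 N) (contact force between pull_knob and index_plate above 45 N).
It fails at once if a cup tips or leaves its pocket (angle between any of red_cup, white_cup, blue_cup, yellow_cup's own z axis and vertical above 0.4 rad or height (world z) of any of red_cup, white_cup, blue_cup, yellow_cup above 0.046 m).
It fails at once if a bystander is moved more than 30 mm (distance of any of bowl, vinegar, spoon from where it was at the start of the episode above 0.03 m).
It also fails if it takes over 48 s, if anything falls off the work surface, if the arm or the gripper's body presses on something with over 40 N, if the wrist force passes 120 N, or if a joint passes its speed limit or range.

ROBOT

A 7-joint arm with a two-finger parallel gripper is mounted at the origin on the work surface. World frame = base frame: x ahead of the robot, y to its left, z up, the work surface at z = 0. Lengths are in m, angles in rad, forces in N, time in s.
With the tool pointing down it reaches from about 0.4 to 0.9 m from the base axis. Payload 5.6 kg.
Tool frame: the origin (TCP) lies at the very end of the fingers, on their centre line; the grasp point (between the pads) lies 19 mm behind it (r.grip_depth is the distance from the TCP to the grasp point, in m); z points along the fingers, x is the direction in which the jaws open and shut, and the axes are right-handed (so a half turn about z gives the same grasp; the last joint's range is limited). The gripper opens to 92 mm and grips with 3 to 60 N. Pads are 20 mm wide; open, the fingers measure 128 mm over their backs; the gripper's body (75 mm by 189 mm) begins 69 mm behind the grasp point.
Start: joints at [-1.373, 0.468, -0.012, 1.603, 0.006, 1.071, -0.056], TCP at [0.155, 0.631, 0.215] pointing down, gripper open.
Joint ranges: [-2.53, 2.53], [-0.31, 2.02], [-1.57, 1.55], [0.28, 2.44], [-1.29, 4.43], [0.15, 1.84], [-2.92, 2.92]. Speed limits (rad/s): [2.57, 2.57, 3.14, 3.14, 3.14, 3.14, 3.14].

INTERFACE

Orientations are given as a unit quaternion [x, y, z, w].
In Python, from station import r gives the robot as it stands. The module is installed in compiled form; this text tells all that it offers.
- The arm moves only by the tool servo_tool, never from a script. Its argument "steps" is a list that holds one entry, the list of rows, each a list of 7 numbers: the shift along the tool's x, y, z in cm, then the turn, a rotation vector about the tool's x, y, z in rad, then the finger opening in cm, from 0 to 9.19. A call has 1 to 5 rows; each row shifts and turns the commanded pose from where the row before left it, along the tool's axes as they then stand; what a row does not reach is not made up. A row lasts 1/8 s, in which the tool goes at most 62.5 mm and 10.7 degrees, less where a joint would pass 70% of its speed; a pose out of reach is approached as far as the arm can. A call is refused whole if a number of a shift passes 6.25 or a number of a turn 0.188, either way. A call with a gripper value outside its range is refused whole. The fingers move at their own pace and stop on an object; the grip force is fixed at half the most. Time passes only in rows, so rows that do not move let the fingers close. It gives the time, the measured TCP pose, the force and the opening at its end, in the units of the state.
- r.state(): the state, without advancing time (a new reading comes with each control period).
- r.snapshot(name): name is "side" or "top" or "wrist"; returns a dict with "frame" (400x640x3 uint8, red, green, blue), "K" (3x3 intrinsics, pixels), "eye" and "orientation" of the camera in the world; the wrist camera has in their place "T_tool_cam" (4x4, takes a point from camera to tool coordinates, whose origin is the TCP and whose axes are the tool frame's). Camera axes: x right, y up, looking along -z (the intrinsics and any distortion apply to the point x, -y, -z); pixel columns grow to the right and rows downward; lengths in m; the calibration is good to about 2 mm. A picture is of the moment at which its call begins: read the wrist's pose just before it. There is no depth.
- r.close_job(): hands the job in, once; it reports no verdict.
The state is a dict: "clock": time; "q": joint angles; "qvel": joint speeds; "joint_efforts": joint torques, N m; "ee_pos": TCP position; "orientation": TCP orientation; "contact_force": force on the tool from outside, world axes, zero at the start; "ft_torque": the same for the moment, N m; "grip_width": opening from 0.0 (shut) to 1.0 (fully open).
Only numpy, scipy, OpenCV 4.12 (cv2) and the standard library are available. Lean on these libraries where they do the work, as an engineer would, in place of code of your own. Each camera call takes 0.05 s, during which the arm holds its last target.

## Working session

There is one attempt and no reset: what is moved stays moved. The work goes in short steps, Python scripts to look and compute and a tool call to move; the robot and the scene stay as the last step left them, time stands still between calls to the robot, and variables do not carry over. Pictures are saved under pics/ and viewed, and the job is handed in when it is done.

Besides the shell and the picture viewer there is one more tool, called after "Call:" as a command line: name --argument value ..., lists and objects as JSON in quotes. servo_tool: Moves the arm, as the interface text tells. Its arguments: {"type":"object","properties":{"steps":{"type":"array"}},"required":["steps"]}

```bash
mkdir -p pics
cat > h.py <<'E'
import numpy as np, cv2
from station import r
from scipy.spatial.transform import Rotation as R
def snap(n):
    st=r.state(); s=r.snapshot(n); return st,s
def save(f,name): cv2.imwrite('pics/'+name,cv2.cvtColor(f,cv2.COLOR_RGB2BGR))
E
python3 - <<'E'
from h import *
for n in ['side','top','wrist']:
    st,s=snap(n); save(s['frame'],n+'0.png')
    print(n,{k:(np.round(v,3).tolist()) for k,v in s.items() if k!='frame'})
print({k:np.round(v,3).tolist() for k,v in r.state().items()}, r.grip_depth)
E
```

```text
side {'K': [[486.503, 0.0, 316.445], [0.0, 486.503, 201.6], [0.0, 0.0, 1.0]], 'eye': [0.108, -0.962, 0.77], 'orientation': [0.472, -0.097, -0.153, 0.863]}
top {'K': [[422.359, 0.0, 317.508], [0.0, 422.359, 199.152], [0.0, 0.0, 1.0]], 'eye': [0.323, 0.034, 1.113], 'orientation': [0.065, -0.071, -0.696, 0.712]}
wrist {'K': [[305.867, 0.0, 320.01], [0.0, 305.867, 201.649], [0.0, 0.0, 1.0]], 'T_tool_cam': [[1.0, 0.0, 0.0, 0.0], [0.0, -0.966, -0.257, -0.073], [0.0, 0.257, -0.966, -0.171], [0.0, 0.0, 0.0, 1.0]]}
{'clock': 0.15, 'q': [-1.373, 0.468, -0.012, 1.603, 0.006, 1.071, -0.056], 'qvel': [0.0, -0.003, 0.001, -0.004, -0.002, 0.002, -0.0], 'joint_efforts': [0.001, -52.095, -0.012, -24.398, -0.057, 0.015, 0.0], 'ee_pos': [0.155, 0.631, 0.214], 'orientation': [0.787, 0.617, -0.0, 0.0], 'contact_force': [-0.051, 0.459, -0.497], 'ft_torque': [0.01, 0.011, -0.027], 'grip_width': 1.001} 0.0187
```

View pics/side0.png

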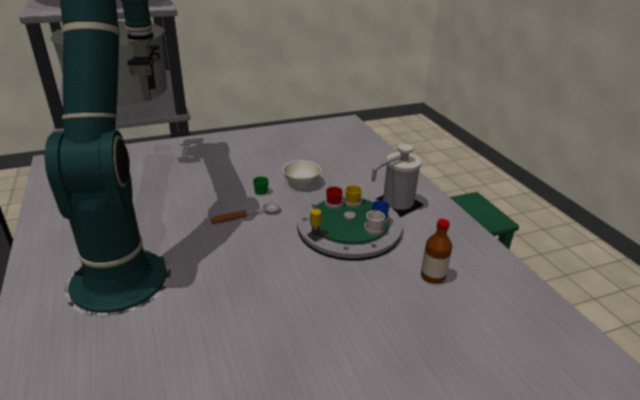

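View pics/top0.png

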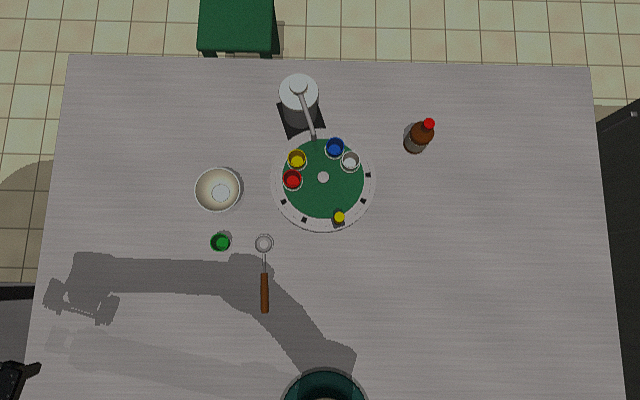

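View pics/wrist0.png

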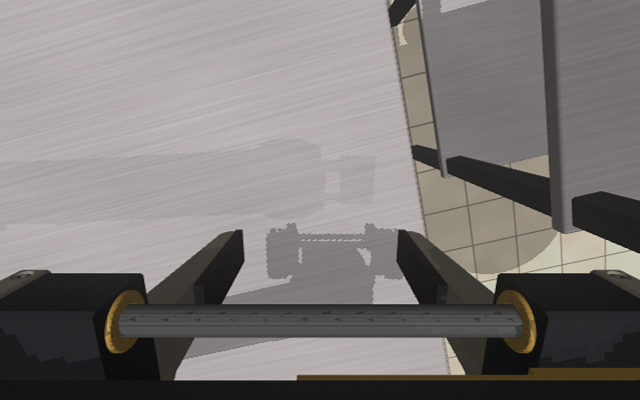

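```bash
cat >> h.py <<'E'
def rot(s): return R.from_quat(s['orientation']).as_matrix()
def ray(s,uv,st=None):
    K=s['K'];d=np.array([(uv[0]-K[0,2])/K[0,0],-(uv[1]-K[1,2])/K[1,1],-1.])
    if 'T_tool_cam' in s:
        T=np.array(s['T_tool_cam']);Rt=R.from_quat(st['orientation']).as_matrix()
        o=np.array(st['ee_pos'])+Rt@T[:3,3]; d=Rt@T[:3,:3]@d
    else: o=np.array(s['eye']);d=rot(s)@d
    return o,d/np.linalg.norm(d)
def plane(s,uv,z,st=None):
    o,d=ray(s,uv,st);return o+d*(z-o[2])/d[2]
def tri(rs):
    A=0;b=0
    for o,d in rs:
        P=np.eye(3)-np.outer(d,d);A=A+P;b=b+P@o
    p=np.linalg.solve(A,b);return p,[np.linalg.norm((np.eye(3)-np.outer(d,d))@(p-o))*1e3 for o,d in rs]
HUE={'red':[(0,8),(172,180)],'yellow':[(20,34)],'blue':[(105,130)],'green':[(40,90)]}
def blobs(f,c,smin=120,vmin=60,amin=15):
    h=cv2.cvtColor(f,cv2.COLOR_RGB2HSV);m=np.zeros(h.shape[:2],np.uint8)
    for a,b in HUE[c]: m|=cv2.inRange(h,(a,smin,vmin),(b,255,255))
    n,l,s,ce=cv2.connectedComponentsWithStats(m)
    return [(s[i].tolist(),np.round(ce[i],1).tolist()) for i in range(1,n) if s[i,4]>=amin],m
E
python3 - <<'E'
from h import *
for n in ['side','top']:
    st,s=snap(n); f=s['frame']
    for c in HUE:
        print(n,c,blobs(f,c)[0])
    x,y,w,h=((170,130,290,170) if n=='side' else (190,60,200,180))
    save(cv2.resize(f[y:y+h,x:x+w],None,fx=2.7,fy=2.7,interpolation=cv2.INTER_CUBIC),n+'c.png')
E
```

```text
side red [([326, 187, 17, 18, 231], [333.6, 194.8]), ([437, 219, 13, 13, 125], [442.7, 224.5])]
side yellow [([345, 185, 17, 19, 248], [352.8, 193.6]), ([311, 208, 11, 19, 169], [315.6, 216.8])]
side blue [([372, 200, 18, 13, 156], [380.4, 205.5])]
side green [([258, 177, 10, 6, 17], [263.8, 178.5]), ([453, 193, 64, 39, 1049], [483.9, 211.8]), ([317, 201, 59, 40, 1257], [344.6, 223.5])]
top red [([424, 118, 11, 13, 102], [428.8, 123.1]), ([283, 169, 19, 19, 243], [291.7, 178.0])]
top yellow [([287, 149, 19, 18, 250], [296.3, 157.6]), ([334, 211, 11, 13, 104], [338.8, 216.8])]
top blue [([326, 137, 18, 18, 198], [334.4, 146.3])]
top green [([197, 0, 76, 51, 3548], [234.8, 24.1]), ([284, 139, 80, 79, 3325], [325.0, 184.3]), ([344, 146, 6, 5, 17], [346.2, 148.3]), ([283, 161, 6, 13, 33], [285.3, 167.1]), ([210, 233, 19, 18, 179], [220.4, 242.2])]
```

View pics/sidec.png

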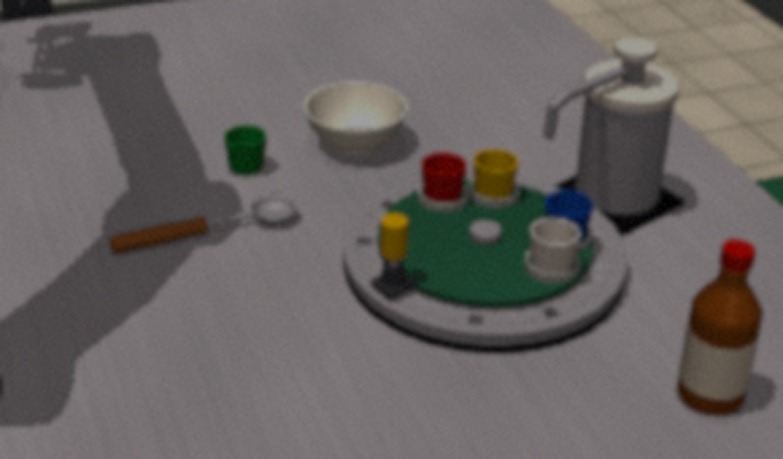

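View pics/topc.png

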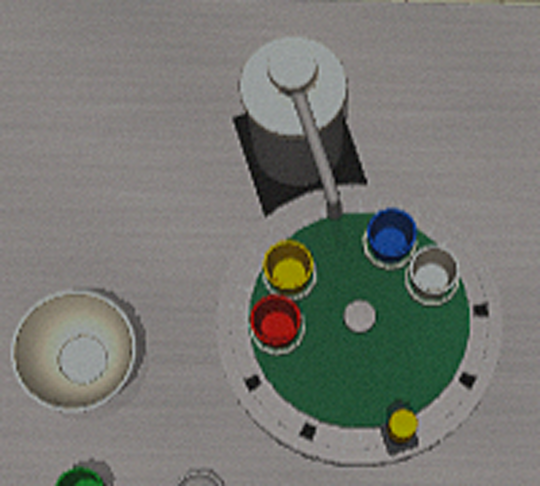

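The side view shows, in full-frame pixels, the yellow knob at (316,217), the red cup at (334,195) and the spout tip near (374,174). In the top view the red cup is at (292,178), the knob at (339,217) and the hub at (323,177). The black index holes are visible around the ring.

Red candidates are the cup in the pocket (292,178 in top) and the bottle cap (429,123). The green cup outside is a lookalike. The red one in the pocket fits the description, and the crop confirms it.

Run:
```python
from h import *
_,S=snap('side');_,T=snap('top')
def pr(n,a,b):
    p,e=tri([ray(S,a),ray(T,b)]);print(n,np.round(p,4),np.round(e,1));return p
k=pr('knob',(315.8,217),(338.8,216.8))
pr('red',(333.6,194.8),(291.7,178)); pr('yel',(352.8,193.6),(296.3,157.6))
pr('hub',(170+485/2.7,130+229/2.7),(190+360/2.7,60+315.5/2.7))
pr('spout',(170+550/2.7,130+134/2.7),(190+335/2.7,60+212/2.7))
# holes
g=cv2.cvtColor(T['frame'],cv2.COLOR_RGB2GRAY)
H=[]
for u,v in [(481,310),(467,380),(307,431),(252,382)]:
    u=190+u/2.7;v=60+v/2.7
    x,y=int(u)-5,int(v)-5;w=g[y:y+11,x:x+11].astype(float);wt=np.clip(w.max()*0.55-w,0,None)
    yy,xx=np.mgrid[y:y+11,x:x+11];c=((wt*xx).sum()/wt.sum(),(wt*yy).sum()/wt.sum())
    p=plane(T,c,.023);H.append(p);print('hole',np.round(c,1),np.round(p,4))
H=np.array(H)[:,:2]
from scipy.optimize import least_squares
f=least_squares(lambda c:np.hypot(*(H-c).T)-.12,[.6,.03]);c=f.x
print('axis',np.round(c,4),'res mm',np.round(f.fun*1e3,1),'knob r',np.linalg.norm(k[:2]-c))
ka=np.degrees(np.arctan2(*(k[:2]-c)[::-1]));print('knob ang',ka,[round((np.degrees(np.arctan2(*(h-c)[::-1]))-ka+180)%360-180,1) for h in H])
# rim of deck: green ellipse top
m=blobs(T['frame'],'green')[1]
q=m.copy();q[:,:275]=0;q[:130]=0
cn=max(cv2.findContours(q,cv2.RETR_EXTERNAL,cv2.CHAIN_APPROX_NONE)[0],key=cv2.contourArea)[:,0,:]
hull=cv2.convexHull(cn);e=cv2.fitEllipse(hull);P=plane(T,e[0],.035);print('deck',np.round(P,4),e)
```

```text
knob [ 0.4794 -0.0267  0.087 ] [1.5 1.5]
red [0.5796 0.0938 0.0624] [2.5 2.5]
yel [0.634  0.0838 0.0616] [2.7 2.7]
hub [0.591  0.0121 0.0444] [0.6 0.6]
spout [0.6675 0.0381 0.1248] [0. 0.]
hole [367.2 174.6] [ 0.6058 -0.1052  0.023 ]
hole [361.8 199.7] [ 0.5374 -0.0908  0.023 ]
hole [304. 219.] [0.4828 0.0598 0.023 ]
hole [283.8 200.8] [0.5298 0.1141 0.023 ]
axis [0.5946 0.0142] res mm [-0.1 -0.4  0.8 -0.9] knob r 0.1222577857058201
knob ang -160.4724716694635 [np.float64(75.8), np.float64(41.9), np.float64(-41.7), np.float64(-76.6)]
deck [0.5904 0.0129 0.035 ] ((322.8719787597656, 178.16033935546875), (78.68461608886719, 80.7601089477539), 92.1878890991211)
```

```bash
cat >> h.py <<'E'
def go(target,yaw=None):
    st=r.state();Rt=R.from_quat(st['orientation']).as_matrix();p=np.array(st['ee_pos'])
    print('t',round(st['clock'],2),'p',np.round(p,4),'xyaw',round(np.degrees(np.arctan2(Rt[1,0],Rt[0,0])),1),'tilt',np.round(Rt[:,2],3),'F',np.round(st['contact_force'],1),'w',round(st['grip_width'],3))
    print(' tool shift cm',np.round(Rt.T@(np.array(target)-p)*100,2))
    if yaw is not None: print(' tool z turn',round(-((np.radians(yaw)-np.arctan2(Rt[1,0],Rt[0,0])+np.pi)%(2*np.pi)-np.pi),3))
E
python3 -c "
from h import *
go([.479,-.027,.19],109.5)"
```

```text
t 0.35 p [0.155  0.6311 0.2143] xyaw 76.2 tilt [-0. -0. -1.] F [ 0.7  0.2 -0.4] w 0.997
 tool shift cm [-56.18  47.16   2.46]
 tool z turn -0.581
```

Call:
servo_tool --steps '[[[-4.6, 3.9, 0, 0, 0, 0, 9.19], [-4.6, 3.9, 0, 0, 0, 0, 9.19], [-4.6, 3.9, 0, 0, 0, 0, 9.19], [-4.6, 3.9, 0, 0, 0, 0, 9.19], [-4.6, 3.9, 0, 0, 0, 0, 9.19]]]'

```text
clock: 0.98
ee_pos: [0.2904, 0.3596, 0.2149]
orientation: [0.787, 0.617, 0.0, -0.0]
contact_force: [0.6, -0.4, -0.0]
grip_width: 0.999
```

Call:
servo_tool --steps '[[[-4.6, 3.9, 0, 0, 0, 0, 9.19], [-4.6, 3.9, 0, 0, 0, 0, 9.19], [-4.6, 3.9, 0, 0, 0, 0, 9.19], [-4.6, 3.9, 0, 0, 0, 0, 9.19], [-4.6, 3.9, 0, 0, 0, 0, 9.19]]]'

```text
clock: 1.6
ee_pos: [0.4249, 0.0898, 0.2151]
orientation: [0.787, 0.617, 0.001, 0.0]
contact_force: [0.3, 1.4, 1.0]
grip_width: 0.998
```

```bash
python3 -c "
from h import *
go([.479,-.027,.19],109.5)"
```

```text
t 1.6 p [0.4249 0.0898 0.2151] xyaw 76.2 tilt [ 0.001  0.001 -1.   ] F [0.3 1.4 1. ] w 0.998
 tool shift cm [-10.06   8.04   2.51]
 tool z turn -0.581
```

Call:
servo_tool --steps '[[[-5, 4, 1.2, 0, 0, 0, 9.19], [-5, 4, 1.2, 0, 0, 0, 9.19], [0, 0, 0, 0, 0, -0.18, 9.19], [0, 0, 0, 0, 0, -0.18, 9.19], [0, 0, 0, 0, 0, -0.18, 9.19]]]'

```text
clock: 2.22
ee_pos: [0.4757, -0.0202, 0.1916]
orientation: [0.592, 0.806, 0.0, 0.0]
contact_force: [0.3, 0.6, -1.0]
grip_width: 1.0
```

Call:
servo_tool --steps '[[[0, 0, 0, 0, 0, -0.04, 9.19], [0, 0, 0, 0, 0, 0, 9.19], [0, 0, 0, 0, 0, 0, 9.19]]]'

```text
clock: 2.6
ee_pos: [0.4757, -0.02, 0.1917]
orientation: [0.578, 0.816, 0.0, 0.0]
contact_force: [0.0, 0.4, 0.5]
grip_width: 1.0
```

```bash
python3 -c "
from h import *
go([.479,-.027,.19],109.5)
st,s=snap('wrist');save(s['frame'],'w1.png');print(blobs(s['frame'],'yellow')[0])
import pickle;pickle.dump((st,s),open('w1.pkl','wb'))
"
```

```text
t 2.6 p [ 0.4757 -0.02    0.1917] xyaw 109.4 tilt [ 0.  0. -1.] F [0.  0.4 0.5] w 1.0
 tool shift cm [-0.77  0.07  0.17]
 tool z turn -0.002
[([299, 185, 29, 36, 820], [313.6, 202.8]), ([109, 312, 10, 11, 35], [114.3, 317.4]), ([530, 321, 6, 7, 18], [532.0, 324.1]), ([104, 323, 32, 30, 229], [117.1, 339.0]), ([525, 328, 11, 13, 39], [529.5, 333.8]), ([528, 335, 8, 13, 33], [532.3, 341.0]), ([340, 337, 43, 37, 1308], [360.7, 354.5]), ([505, 338, 27, 15, 126], [517.7, 345.1]), ([107, 341, 7, 12, 24], [110.5, 346.3]), ([521, 368, 119, 12, 849], [583.8, 373.8]), ([307, 375, 38, 5, 87], [325.7, 377.4]), ([345, 375, 18, 5, 46], [353.3, 377.3]), ([459, 375, 13, 5, 24], [464.4, 376.8]), ([470, 375, 9, 5, 16], [474.2, 376.6]), ([480, 375, 20, 5, 59], [489.3, 376.9]), ([504, 375, 18, 5, 50], [513.0, 377.2]), ([297, 376, 9, 4, 21], [301.7, 377.4]), ([363, 376, 10, 4, 23], [367.8, 377.5]), ([374, 376, 22, 4, 53], [384.5, 377.2]), ([395, 376, 10, 4, 18], [399.9, 377.6]), ([421, 376, 8, 4, 15], [424.7, 377.1])]
```

View pics/w1.png

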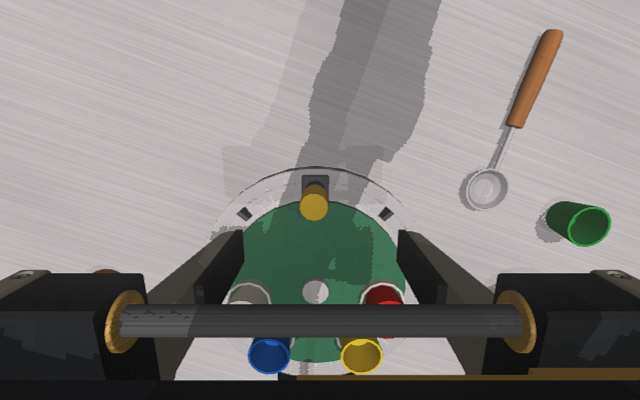

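```bash
python3 -c "
from h import *
import pickle
st,s=pickle.load(open('w1.pkl','rb'))
_,T=snap('top');_,S=snap('side')
print('top',plane(s,(314,206.5),.104,st))
print('mid tri',tri([ray(s,(313.6,202.8),st),ray(T,(338.8,216.8)),ray(S,(315.8,217))]))
print('hub',plane(s,(315.5,292),.044,st))
for u in [(245,214),(386,214)]: print(plane(s,u,.023,st))
save(cv2.resize(s['frame'][150:320,220:420],None,fx=3,fy=3),'w1c.png')
"
```

```text
top [ 0.47784126 -0.02419545  0.104     ]
mid tri (array([ 0.47953528, -0.02564161,  0.08641399]), [np.float64(1.244013365530491), np.float64(1.991119764241156), np.float64(1.238878249171811)])
hub [0.59182874 0.01586982 0.044     ]
[ 0.53510812 -0.0907018   0.023     ]
[0.48089339 0.06363289 0.023     ]
```

View pics/w1c.png

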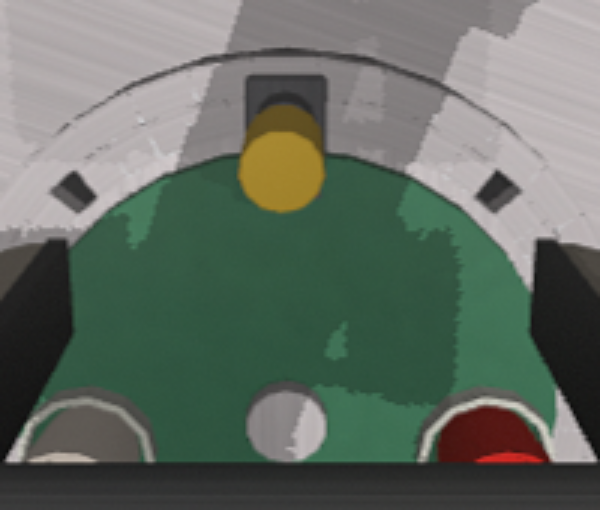

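```bash
python3 -c "
from h import *
go([.4785,-.0248,.068],109)"
```

```text
t 2.75 p [ 0.4757 -0.0199  0.1916] xyaw 109.4 tilt [ 0.  0. -1.] F [0.1 0.2 0.1] w 0.998
 tool shift cm [-0.55  0.1  12.36]
 tool z turn 0.007
```

Call:
servo_tool --steps '[[[-0.55, 0.1, 3, 0, 0, 0, 9.19], [0, 0, 4, 0, 0, 0, 9.19], [0, 0, 3, 0, 0, 0, 9.19], [0, 0, 2.3, 0, 0, 0, 9.19], [0, 0, 0, 0, 0, 0, 6]]]'

```text
clock: 3.38
ee_pos: [0.4772, -0.0249, 0.0673]
orientation: [0.578, 0.816, -0.001, -0.001]
contact_force: [-0.4, -0.5, 0.0]
grip_width: 0.915
```

Call:
servo_tool --steps '[[[0, 0, 0, 0, 0, 0, 3.4], [0, 0, 0, 0, 0, 0, 3.4], [0, 0, 0, 0, 0, 0, 3.4], [0, 0, 0, 0, 0, 0, 3.4]]]'

```text
clock: 3.88
ee_pos: [0.4788, -0.0248, 0.069]
orientation: [0.578, 0.816, 0.0, 0.0]
contact_force: [0.4, 0.3, -0.3]
grip_width: 0.477
```

```bash
python3 -c "
from h import *
go([.4785,-.0248,.068],109)
st,s=snap('wrist');save(cv2.resize(s['frame'][130:330,200:440],None,fx=3,fy=3),'w2.png');print([b for b in blobs(s['frame'],'yellow')[0] if b[0][4]>150])
"
```

```text
t 3.88 p [ 0.4788 -0.0248  0.069 ] xyaw 109.4 tilt [ 0.001  0.    -1.   ] F [ 0.4  0.3 -0.3] w 0.477
 tool shift cm [ 0.01 -0.03  0.1 ]
 tool z turn 0.008
[([294, 225, 52, 71, 2914], [319.4, 261.1]), ([409, 368, 41, 12, 214], [431.9, 374.3]), ([449, 368, 105, 12, 635], [498.8, 373.5]), ([204, 375, 107, 5, 303], [256.4, 377.0]), ([311, 375, 75, 5, 215], [349.3, 377.1])]
```

View pics/w2.png

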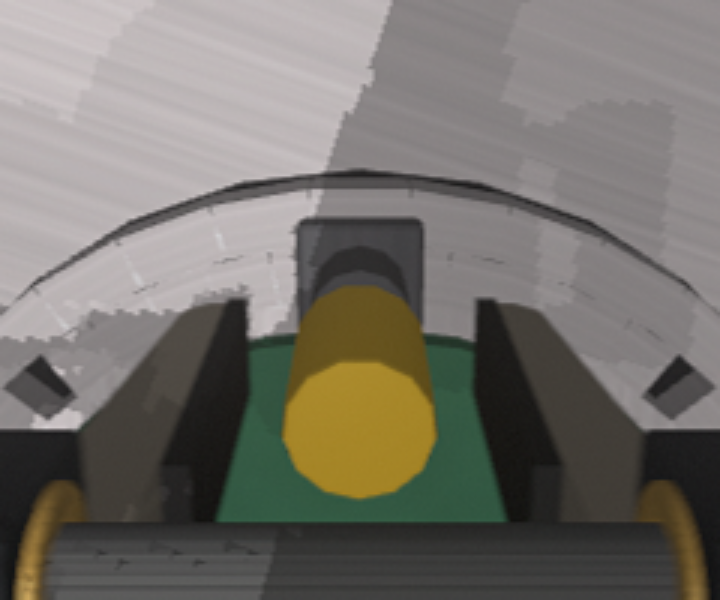

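```bash
python3 -c "
from h import *
st,s=snap('wrist');p=plane(s,(319.9,130+428/3),.104,st);print(p);Rt=R.from_quat(st['orientation']).as_matrix();print(Rt.T@(p-np.array(st['ee_pos'])))
"
```

```text
[ 0.47790918 -0.02452048  0.104     ]
[ 0.00051076 -0.00060227 -0.03510808]
```

Call:
servo_tool --steps '[[[0, 0, 0, 0, 0, 0, 2.9], [0, 0, 0, 0, 0, 0, 2.9], [0, 0, 0, 0, 0, 0, 2.7], [0, 0, 0, 0, 0, 0, 2.5], [0, 0, 0, 0, 0, 0, 2.3]]]'

```text
clock: 4.6
ee_pos: [0.4785, -0.0249, 0.0686]
orientation: [0.578, 0.816, -0.0, 0.0]
contact_force: [-0.1, 0.3, -0.0]
grip_width: 0.275
```

Call:
servo_tool --steps '[[[0, 0, 0, 0, 0, 0, 1.5], [0, 0, 0, 0, 0, 0, 1.5], [0, 0, 0, 0, 0, 0, 1.5]]]'

```text
clock: 4.97
ee_pos: [0.4784, -0.0249, 0.0685]
orientation: [0.578, 0.816, -0.0, -0.0]
contact_force: [0.8, -0.1, -0.3]
grip_width: 0.28
```

Call:
servo_tool --steps '[[[0, 0, -0.4, 0, 0, 0, 1.5], [0, 0, -0.4, 0, 0, 0, 1.5], [0, 0, -0.3, 0, 0, 0, 1.5], [0, 0, -0.3, 0, 0, 0, 1.5], [0, 0, 0, 0, 0, 0, 1.5]]]'

```text
clock: 5.6
ee_pos: [0.4784, -0.0248, 0.0826]
orientation: [0.578, 0.816, 0.0, -0.0]
contact_force: [2.4, 0.2, -10.1]
grip_width: 0.277
```

```bash
python3 -c "
from h import *
go([.4785,-.0248,.082],109)
_,T=snap('top');_,S=snap('side');a=[b for b in blobs(T['frame'],'yellow')[0]];b=[b for b in blobs(S['frame'],'yellow')[0]];print(a,b)
st,s=snap('wrist');save(cv2.resize(s['frame'][130:330,200:440],None,fx=3,fy=3),'w3.png')
save(cv2.resize(S['frame'][170:270,280:400],None,fx=5,fy=5),'s3.png')
"
```

```text
t 5.6 p [ 0.4784 -0.0248  0.0826] xyaw 109.4 tilt [-0.  0. -1.] F [  2.4   0.2 -10.1] w 0.277
 tool shift cm [-0.01  0.01  0.06]
 tool z turn 0.008
[([287, 149, 19, 19, 255], [296.4, 157.5])] [([347, 185, 15, 19, 180], [354.7, 194.7]), ([311, 204, 6, 18, 83], [313.2, 212.3])]
```

View pics/s3.png

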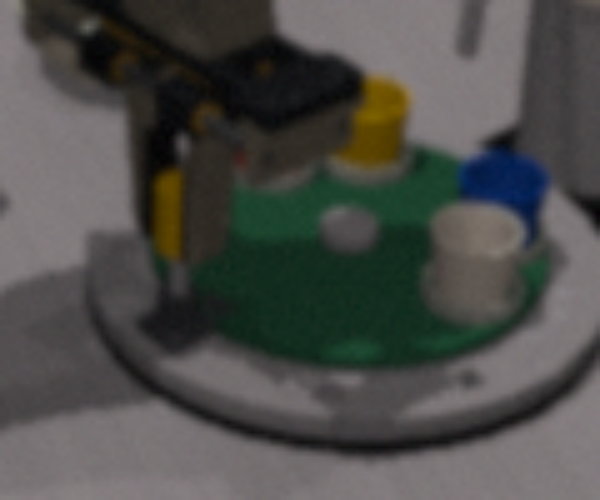

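View pics/w3.png

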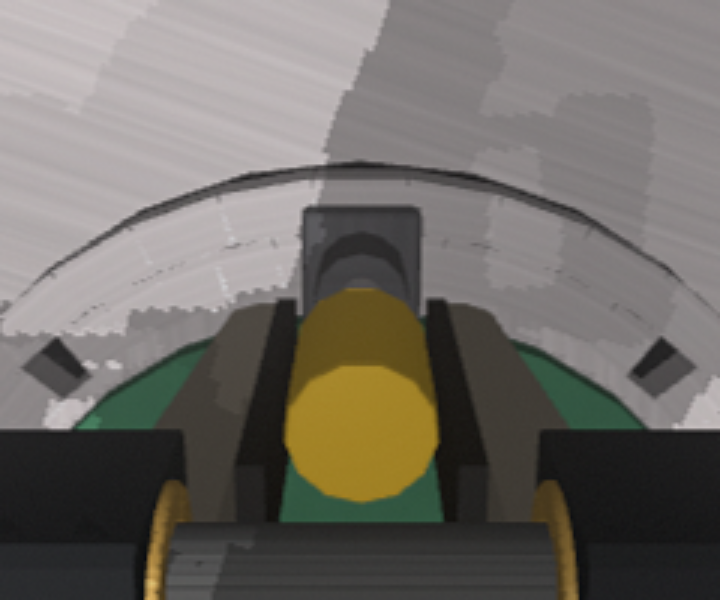

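Call:
servo_tool --steps '[[[0.6, 0.015, 0, 0, 0, 0.05, 1.5], [1.2, 0.06, 0, 0, 0, 0.1, 1.5], [0, 0, 0, 0, 0, 0, 1.5]]]'

```text
clock: 6.12
ee_pos: [0.4736, -0.0069, 0.0824]
orientation: [0.636, 0.771, -0.0, -0.0]
contact_force: [1.4, -0.6, -9.5]
grip_width: 0.275
```

```bash
python3 -c "
from h import *
go([.4785,-.0248,.082],109)"
```

```text
t 6.12 p [ 0.4736 -0.0069  0.0824] xyaw 101.0 tilt [-0. -0. -1.] F [ 1.4 -0.6 -9.5] w 0.275
 tool shift cm [-1.85  0.14  0.04]
 tool z turn -0.14
```

Forces stay near zero sideways and -9.5 N from the spring. Continuing the arc.

Call:
servo_tool --steps '[[[1.79, 0.135, 0, 0, 0, 0.15, 1.5], [1.79, 0.135, 0, 0, 0, 0.15, 1.5], [1.79, 0.135, 0, 0, 0, 0.15, 1.5], [0, 0, 0, 0, 0, 0, 1.5]]]'

```text
clock: 6.62
ee_pos: [0.4759, 0.0463, 0.0824]
orientation: [0.792, 0.611, -0.0, 0.0]
contact_force: [1.7, -1.3, -10.1]
grip_width: 0.278
```

```bash
python3 -c "
from h import *
go([.4785,-.0248,.082],109)"
```

```text
t 6.62 p [0.4759 0.0463 0.0824] xyaw 75.3 tilt [-0.    -0.001 -1.   ] F [  1.7  -1.3 -10.1] w 0.278
 tool shift cm [-6.81  2.06  0.05]
 tool z turn -0.588
```

Call:
servo_tool --steps '[[[1.79, 0.135, 0, 0, 0, 0.15, 1.5], [1.79, 0.135, 0, 0, 0, 0.15, 1.5], [1.79, 0.135, 0, 0, 0, 0.15, 1.5], [1.79, 0.135, 0, 0, 0, 0.15, 1.5], [0, 0, 0, 0, 0, 0, 1.5]]]'

```text
clock: 7.25
ee_pos: [0.5131, 0.1056, 0.0821]
orientation: [0.937, 0.35, -0.001, 0.0]
contact_force: [0.7, 0.9, -9.6]
grip_width: 0.277
```

```bash
python3 -c "
from h import *
go([.4785,-.0248,.082],109)
st,s=snap('wrist');save(s['frame'],'w4.png')
_,s=snap('top');save(cv2.resize(s['frame'][60:240,190:390],None,fx=3,fy=3),'t4.png')
P=np.array([[.4784,-.0248],[.4736,-.0069],[.4759,.0463],st['ee_pos'][:2]])
from scipy.optimize import least_squares
f=least_squares(lambda v:np.hypot(*(P-v[:2]).T)-v[2],[.59,.014,.12]);print(f.x,f.fun)
"
```

```text
t 7.25 p [0.5131 0.1056 0.0821] xyaw 40.9 tilt [-0.001 -0.001 -1.   ] F [ 0.7  0.9 -9.6] w 0.277
 tool shift cm [-11.17   7.58   0.03]
 tool z turn -1.188
[0.5919751  0.01477169 0.12029974] [-2.82894483e-05  4.27975413e-05 -1.89710285e-05  4.46575986e-06]
```

View pics/w4.png

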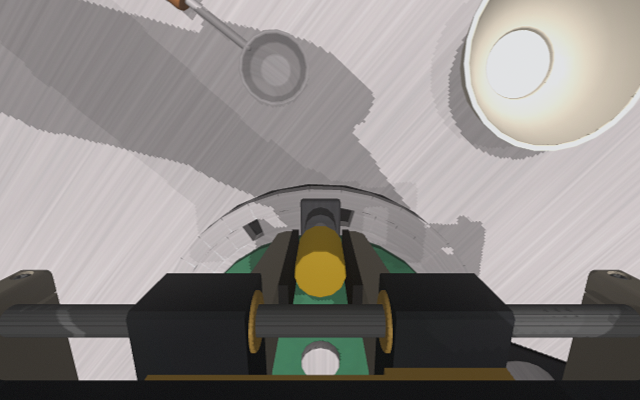

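View pics/t4.png

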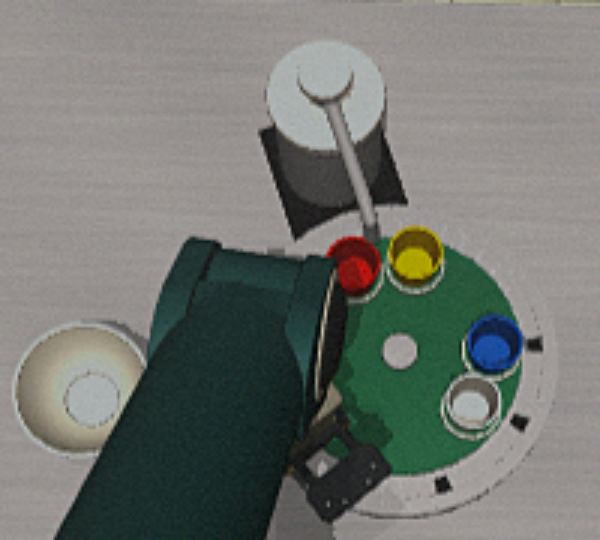

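```bash
python3 -c "
from h import *
st,s=snap('wrist');f=s['frame']
save(cv2.resize(f[180:250,270:380],None,fx=7,fy=7,interpolation=cv2.INTER_CUBIC),'w5.png')
c=np.array([.592,.0148]);p0=np.array(st['ee_pos'][:2]);a0=np.arctan2(*(p0-c)[::-1])
for u in [(345,215),(347,215),(349,216)]:
    p=plane(s,u,.023,st);a=np.arctan2(*(p[:2]-c)[::-1]);print(p,np.linalg.norm(p[:2]-c),np.degrees(a-a0), (a-a0)*120)
"
```

```text
[0.52667616 0.11861796 0.023     ] 0.12265958119304472 -9.140233804864906 -19.14326091563778
[0.52786493 0.11964767 0.023     ] 0.12290785308092898 -9.864935531914101 -20.661072663465507
[0.52960795 0.12006741 0.023     ] 0.12236827724829086 -10.663712970513101 -22.334028218769433
```

View pics/w5.png

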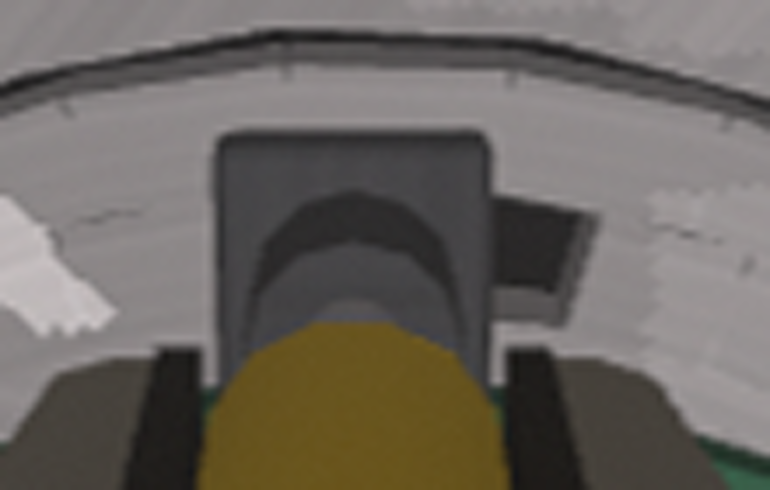

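```bash
python3 -c "
from h import *
st,s=snap('wrist')
c=np.array([.592,.0148]);p0=np.array(st['ee_pos'][:2]);a0=np.arctan2(*(p0-c)[::-1])
for u in [(355.3,211),(353.3,217.7),(351.2,226),(270+490/7,180+285/7)]:
    p=plane(s,u,.023,st);a=np.arctan2(*(p[:2]-c)[::-1]);print(p,np.linalg.norm(p[:2]-c),np.degrees(a-a0), (a-a0)*120)
"
```

```text
[0.53065566 0.12629756 0.023     ] 0.12725892379740228 -12.503804559301955 -26.18790703028372
[0.53318841 0.12120059 0.023     ] 0.12157256331710503 -12.391686360967327 -25.953087224802527
[0.53659473 0.1149986  0.023     ] 0.11449673855020231 -12.382159415611508 -25.933134037108534
[0.52691828 0.11247521 0.023     ] 0.11737153130453762 -7.646938543944657 -16.015710634739442
```

Call:
servo_tool --steps '[[[1.2, 0.06, 0, 0, 0, 0.1, 1.5], [0, 0, 0.2, 0, 0, 0, 1.5], [0, 0, 0.15, 0, 0, 0, 1.5], [0, 0, 0, 0, 0, 0, 1.5]]]'

```text
clock: 7.95
ee_pos: [0.5224, 0.1129, 0.079]
orientation: [0.954, 0.301, -0.0, -0.0]
contact_force: [-0.4, 0.6, -9.2]
grip_width: 0.273
```

```bash
python3 -c "
from h import *
go([.4785,-.0248,.0785],109)"
```

```text
t 7.95 p [0.5224 0.1129 0.079 ] xyaw 35.0 tilt [-0.001  0.    -1.   ] F [-0.4  0.6 -9.2] w 0.273
 tool shift cm [-11.5    8.76   0.05]
 tool z turn -1.292
```

Call:
servo_tool --steps '[[[0, 0, 0, 0, 0, 0, 3.0], [0, 0, 0, 0, 0, 0, 3.0]]]'

```text
clock: 8.2
ee_pos: [0.5237, 0.1128, 0.08]
orientation: [0.954, 0.3, 0.001, 0.0]
contact_force: [0.5, -0.7, 0.6]
grip_width: 0.325
```

```bash
python3 -c "
from h import *
go([.4785,-.0248,.0785],109)
st,s=snap('wrist');f=s['frame']
save(cv2.resize(f[180:310,260:380],None,fx=5,fy=5,interpolation=cv2.INTER_CUBIC),'w6.png');print([b for b in blobs(f,'yellow')[0] if b[0][4]>500])
"
```

```text
t 8.2 p [0.5237 0.1128 0.08  ] xyaw 34.9 tilt [ 0.002  0.    -1.   ] F [ 0.5 -0.7  0.6] w 0.325
 tool shift cm [-11.58   8.7    0.13]
 tool z turn -1.293
[([292, 224, 52, 70, 2877], [317.9, 259.5]), ([438, 368, 83, 12, 515], [479.1, 373.8])]
```

View pics/w6.png

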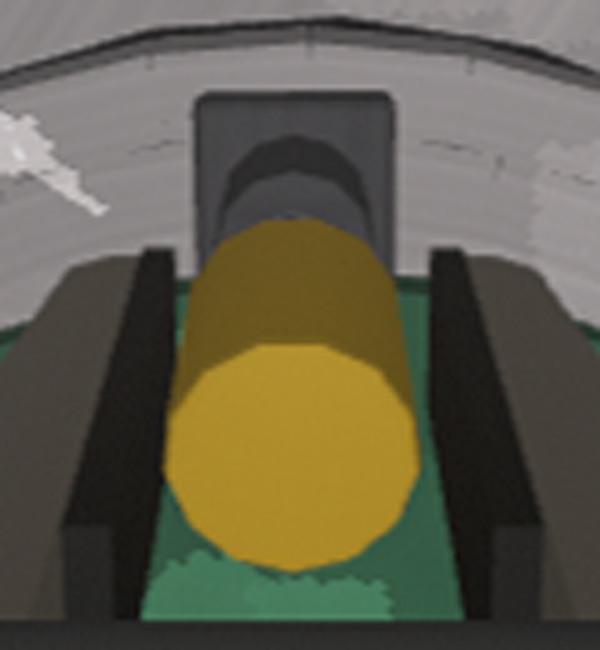

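Call:
servo_tool --steps '[[[0.1, 0, 0, 0, 0, 0.008, 3.0], [0.1, 0, 0, 0, 0, 0.008, 3.0], [0.1, 0, 0, 0, 0, 0.008, 3.0], [0.1, 0, 0, 0, 0, 0.008, 3.0]]]'

```text
clock: 8.75
ee_pos: [0.5261, 0.1153, 0.079]
orientation: [0.959, 0.285, -0.0, 0.0]
contact_force: [-1.3, -2.0, 0.3]
grip_width: 0.325
```

Call:
servo_tool --steps '[[[0.1, 0, 0, 0, 0, 0.008, 3.0], [0, 0, 0, 0, 0, 0, 3.0]]]'

```text
clock: 9.0
ee_pos: [0.5272, 0.1161, 0.0789]
orientation: [0.96, 0.281, 0.0, 0.0]
contact_force: [-0.7, -1.1, -0.6]
grip_width: 0.331
```

```bash
python3 -c "
from h import *
go([.4785,-.0248,.0785],109)
st,s=snap('wrist');f=s['frame']
save(cv2.resize(f[180:310,260:380],None,fx=5,fy=5,interpolation=cv2.INTER_CUBIC),'w7.png');print([b for b in blobs(f,'yellow')[0] if b[0][4]>500])
"
```

```text
t 9.0 p [0.5272 0.1161 0.0789] xyaw 32.7 tilt [ 0. -0. -1.] F [-0.7 -1.1 -0.6] w 0.331
 tool shift cm [-11.7    9.24   0.04]
 tool z turn -1.332
[([290, 226, 52, 70, 2911], [315.8, 261.5]), ([393, 368, 110, 12, 653], [445.8, 373.4])]
```

View pics/w7.png

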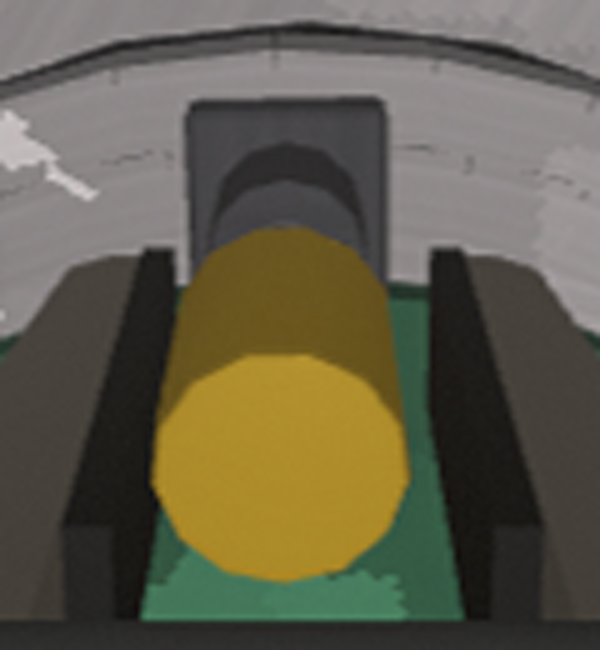

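Call:
servo_tool --steps '[[[0.08, 0, 0, 0, 0, 0.007, 3.0], [0.08, 0, 0, 0, 0, 0.007, 3.0], [0, 0, 0, 0, 0, 0, 3.0]]]'

```text
clock: 9.43
ee_pos: [0.5285, 0.1173, 0.0791]
orientation: [0.962, 0.274, 0.0, -0.0]
contact_force: [-0.3, 0.3, -0.8]
grip_width: 0.327
```

```bash
python3 -c "
from h import *
go([.4785,-.0248,.0785],109)
st,s=snap('wrist');f=s['frame'];save(f,'w8.png')
print([b for b in blobs(f,'yellow')[0] if b[0][4]>500])
"
```

```text
t 9.43 p [0.5285 0.1173 0.0791] xyaw 31.9 tilt [ 0.  0. -1.] F [-0.3  0.3 -0.8] w 0.327
 tool shift cm [-11.75   9.43   0.05]
 tool z turn -1.346
[([292, 221, 49, 66, 2556], [316.4, 254.1]), ([423, 368, 101, 12, 584], [470.9, 373.6])]
```

```bash
python3 -c "
from h import *
_,s=snap('side');save(cv2.resize(s['frame'][140:270,260:430],None,fx=4.5,fy=4.5),'s9.png');print([b for b in blobs(s['frame'],'red')[0]])
_,s=snap('top');save(cv2.resize(s['frame'][60:240,190:390],None,fx=3,fy=3),'t9.png');print([b for b in blobs(s['frame'],'red')[0]])
f=cv2.imread('pics/w8.png');cv2.imwrite('pics/w8c.png',cv2.resize(f[180:310,260:380],None,fx=5,fy=5))
"
```

```text
[([362, 190, 17, 19, 202], [368.9, 197.3]), ([437, 219, 13, 12, 126], [442.6, 224.5])]
[([423, 118, 12, 13, 116], [428.4, 123.8]), ([303, 137, 18, 19, 232], [311.3, 145.8])]
```

View pics/w8c.png

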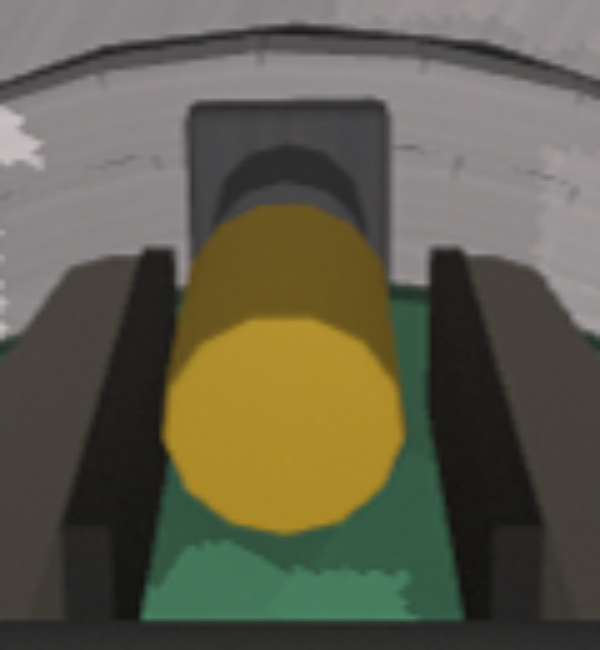

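View pics/t9.png

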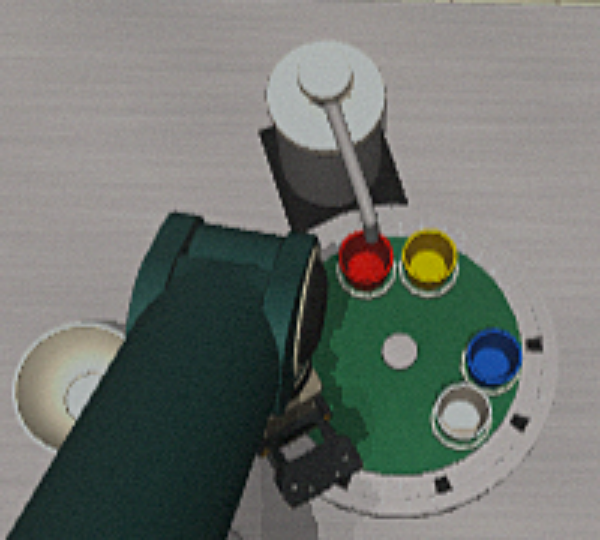

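View pics/s9.png

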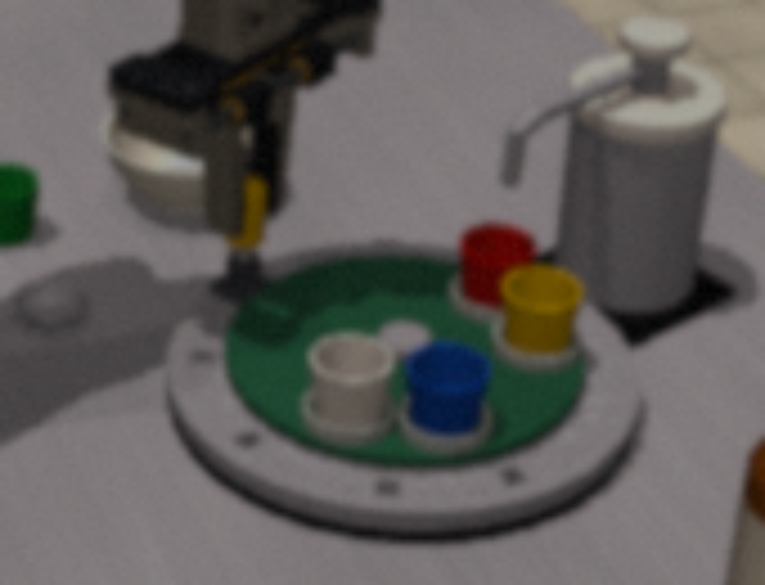

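The pin has dropped in: the knob is 10 mm lower in the wrist view and the side force is about zero. The red cup, at (311,146) in top, sits under the spout tip. Opening and lifting off.

Call:
servo_tool --steps '[[[-0.1, 0, 0, 0, 0, 0, 5], [0, 0, 0, 0, 0, 0, 5], [0, 0, -1, 0, 0, 0, 5], [0, 0, -3, 0, 0, 0, 5], [0, 0, -4, 0, 0, 0, 5]]]'

```text
clock: 10.2
ee_pos: [0.5271, 0.1161, 0.1599]
orientation: [0.962, 0.274, -0.001, 0.0]
contact_force: [-0.0, 0.3, -0.3]
grip_width: 0.545
```

Call:
servo_tool --steps '[[[0, 0, -4, 0, 0, 0, 5], [0, -5, 0, 0, 0, 0, 5], [0, -5, 0, 0, 0, 0, 5], [0, 0, 0, 0, 0, 0, 5], [0, 0, 0, 0, 0, 0, 5]]]'

```text
clock: 10.82
ee_pos: [0.4752, 0.2008, 0.1996]
orientation: [0.962, 0.274, 0.0, 0.0]
contact_force: [0.5, 0.6, -0.9]
grip_width: 0.545
```

```bash
python3 -c "
from h import *
go([.4785,-.0248,.0785],109)
_,S=snap('side');_,T=snap('top')
save(cv2.resize(S['frame'][140:270,260:430],None,fx=4.5,fy=4.5),'s10.png')
save(cv2.resize(T['frame'][60:240,190:390],None,fx=3,fy=3),'t10.png')
for c in ['red','yellow']: print(c,blobs(S['frame'],c)[0],blobs(T['frame'],c)[0])
a=blobs(S['frame'],'red')[0][0][1];b=[x for x in blobs(T['frame'],'red')[0] if x[1][0]<400][0][1]
print('red',tri([ray(S,a),ray(T,b)]))
"
```

```text
t 10.82 p [0.4752 0.2008 0.1996] xyaw 31.8 tilt [ 0.001  0.    -1.   ] F [ 0.5  0.6 -0.9] w 0.545
 tool shift cm [-11.63  19.34  12.11]
 tool z turn -1.347
red [([363, 190, 16, 19, 198], [368.9, 197.4]), ([437, 219, 13, 13, 127], [442.6, 224.5])] [([422, 118, 13, 13, 120], [428.3, 123.9]), ([303, 137, 18, 19, 237], [311.3, 145.8])]
yellow [([310, 179, 9, 17, 136], [313.9, 186.4]), ([372, 199, 18, 20, 287], [379.7, 208.2])] [([324, 136, 18, 21, 263], [332.5, 145.2]), ([277, 191, 10, 13, 103], [281.8, 196.4])]
red (array([0.66541865, 0.04590092, 0.06530947]), [np.float64(2.8977581878437197), np.float64(2.8977581878437286)])
```

View pics/s10.png

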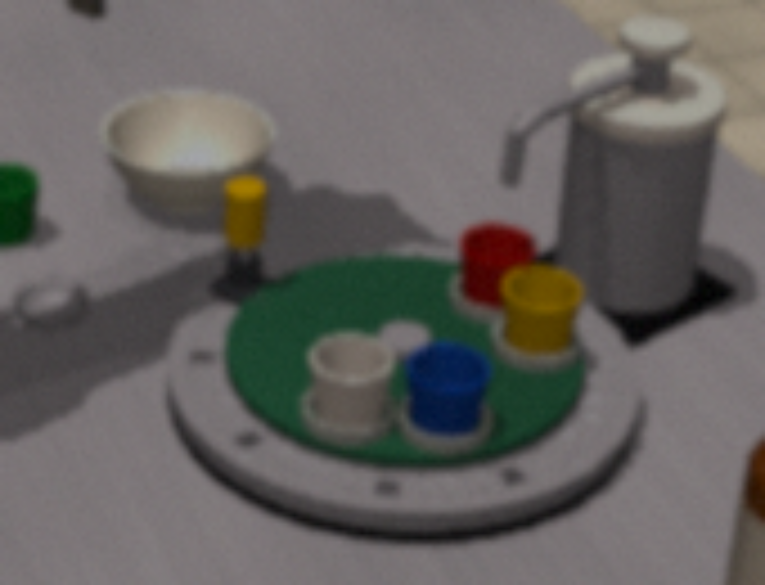

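View pics/t10.png

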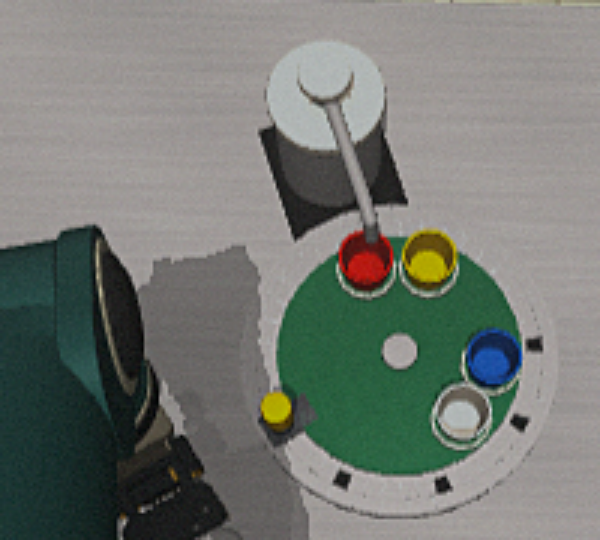

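```bash
python3 -c "
from h import *
_,S=snap('side');_,T=snap('top')
p,e=tri([ray(S,(313.9,186.6)),ray(T,(281.8,196.4))]);print('knob',p,e,np.linalg.norm(p[:2]-[.592,.0148]))
print(r.state()['contact_force']);print(r.close_job())
"
```

```text
knob [0.52729323 0.1150248  0.08655423] [np.float64(1.4008407296820118), np.float64(1.4008407296820014)] 0.1192978427454814
[-1.07679692  0.21876544 -0.51531579]
the job is handed in; nothing more can be done
None
```

The red cup is under the spout with the pin home in its hole, and I handed the job in at about 11 s on the robot clock; no verdict was reported.

**What I did:**
- I gripped the knob and drew it up 14 mm. The spring force read about 10 N, as the text says it should.
- I swung the carousel about 74° clockwise with the pin raised, passing over the 40° hole.
- I lowered the pin onto the plate and opened the fingers slightly so that only the spring pressed it down. I then pushed gently, with no more than about 2.4 N sideways, until it dropped in at about 78°.
- I then opened the fingers and moved clear.

**Last checks:**
- **Pin:** the knob's middle measured 86.6 mm high. It measured 86.4–87.0 mm with the pin home at the start, so the pin is fully home.
- **Red cup:** its colour-blob centre is about 5–8 mm from the measured spout axis. The two camera rays missed each other by almost 6 mm, so this is a coarse figure. The angle the deck turned suggests about 3 mm. Both are inside the 14 mm limit.
- **Everything else:** all four cups stand in their pockets. The bowl, bottle and spoon look unmoved in the pictures, and the gripper reads no contact force beyond noise.

One disagreement: the top camera placed the hole 76.5° round and the wrist camera 78°. The pin found it at about 78°.

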